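# Close a two-part plaster casting mould in its clamp cradle

### The job

Get the bud-vase mould ready for casting: take its loose plaster half out of the drying rack and stand it down on the floor of the casting cradle, between the cheeks, hollow face towards the half already standing there. Then swing the toggle clamp's lever right over until it locks, so that the two halves are pressed together with no gap. Plaster chips, so set the half down softly in the cradle, without dropping it or letting it fall over, and leave the other two moulds standing undisturbed in the rack.

Things in the scene. Friction and masses are not known exactly. Their poses are not given: they have to be found in the camera images.
- vase_half: The loose half of the bud-vase mould: upright white plaster block, 36 mm thick (its x), 64 mm wide (y), 120 mm tall (z), 0.3 kg; of the three in the drying rack, the one of middle width. Its +x face has the half-round vase hollow, open on top as a pour mouth 30 mm wide, and four dimples (natches); its -x face is plain. Origin: centre of the underside.
- vase_face (a point): Point on the loose half: the bottom of the middle of its hollow (+x) face, 18 mm from the origin along +x.
- wide_half: Another mould half, 36 mm thick, 84 mm wide, 120 mm tall, pour mouth 60 mm wide, in the rack. Leave it there. Origin: centre of the underside.
- narrow_half: Another mould half, 36 mm thick, 54 mm wide, 120 mm tall, pour mouth 16 mm wide, in the rack. Leave it there. Origin: centre of the underside.
- drying_rack: Fixed wooden rack, 152 x 100 mm. Three halves stand in a row along its x, at x = -44, 0, +44 mm, hollow faces to +x, on slats 24 mm above the bench, between 22 mm high dividers. Only 8 mm is free between them (4 mm to the 126 mm high end boards), too little for a finger: there a half can be gripped only by its two narrow upright edges (64 mm across). Origin: centre of the underside.
- cradle: Fixed plywood casting cradle, base 318 (x) x 116 x 18 mm. A channel 68 mm wide runs along x between two cheeks as high as halves standing in it (138 mm above the bench), so a half can be set down there only if held by its broad faces. Channel floor 18 mm above the bench. The other vase half is fixed at the +x end, the toggle clamp at the -x end. Origin: centre of the underside.
- seam (a point): Point on the channel floor: bottom middle of the fixed half's hollow face, at cradle x = +105 mm (the fixed half fills x = 105 to 141). It looks to the cradle's -x and has four bumps 4 mm high that enter the dimples. The loose half is home when its vase_face point is here.
- bay (a point): Point on the channel floor, cradle x = +52 mm: where to stand the loose half's origin, its +x along the cradle's +x. This leaves 35 mm between the hollow faces, and 9 mm from the half's back to the open clamp's rubber-faced pressure board (62 mm wide, its top 50 mm above the channel floor). From here the clamp pushes the half home.
- clamp_lever (a joint): Toggle clamp lever, rad: near 0 open (stands up, leaning 10 degrees towards the mould), 1.536 closed and locked over centre (lies back, away from the mould, 12 degrees above level). It stays where it is left. Turning it drives the pressure board 47 mm towards the mould; a few newtons at the knob are enough.
- lever_knob (a point): Centre of the black ball knob, 32 mm in diameter, at the end of the lever, 110 mm from lever_pivot.
- lever_pivot (a point): Pivot of the lever, on the cradle at x = -104 mm, 63 mm above the bench; the axis is the cradle's y. At joint value q the knob is at pivot + 110 mm * (cos(1.396+q) along the cradle's x, sin(1.396+q) up).
Things that resemble listed ones, but are neither listed nor needed, are in the scene too. Leave any blue or green look-alike of the vase_half alone.

How it is judged:
On the way:
1. the loose vase half stands released on the cradle floor, between the cheeks, while the clamp is still open (horizontal distance between vase_half and bay below 0.03 m and z of vase_half in the frame of cradle below 0.0215 m and angle between vase_half's own z axis and vertical below 0.1 rad and contact force between vase_half and the fingers below 0.1 N and value of joint clamp_lever below 0.6 rad), for 0.1 s.
At the end, for the whole second after the job is handed in: The vase half stands upright and still on the cradle floor, hollow face to hollow face with the fixed half: gap under 3 mm, vase_face within 6 mm of seam, square within 0.08 rad; lever past 1.45 rad; the wide and the narrow half upright (0.1 rad) within 15 mm of where they stood (x of vase_face in the frame of seam above -0.003 m and distance between vase_face and seam below 0.006 m and angle between the x axis of vase_half and the x axis of cradle, either way round below 0.08 rad and angle between vase_half's own z axis and vertical below 0.06 rad and value of joint clamp_lever above 1.45 rad and linear speed of vase_half below 0.03 m/s and angular speed of vase_half below 0.3 rad/s and distance of each of wide_half, narrow_half from where it was at the start of the episode below 0.015 m and angle between each of wide_half, narrow_half's own z axis and vertical below 0.1 rad); the robot touches nothing.
It fails at once if another mould in the rack is knocked or moved (more than 25 mm or 0.3 rad) (distance of any of wide_half, narrow_half from where it was at the start of the episode above 0.025 m or angle between any of wide_half, narrow_half's own z axis and vertical above 0.3 rad).
It fails at once if the vase half is dropped or slammed into the open cradle (over 0.4 m/s within 20 mm of its floor) (horizontal distance between vase_half and bay below 0.03 m and z of vase_half in the frame of cradle below 0.038 m and value of joint clamp_lever below 0.3 rad and linear speed of vase_half above 0.4 m/s).
It fails at once if the vase half is tipped over (more than 0.9 rad) (angle between vase_half's own z axis and vertical above 0.9 rad).
It also fails if it takes over 72 s, if anything falls off the work surface, if the arm or the gripper's body presses on something with over 40 N, if the wrist force passes 120 N, or if a joint passes its speed limit or range.

### The arm

A 6-joint arm with a two-finger parallel gripper is mounted at the origin on a cart in front of the work surface, level with it; the furniture and walls round the work are solid. World frame = base frame: x ahead of the robot, y to its left, z up, the work surface at z = 0. Lengths are in m, angles in rad, forces in N, time in s.
With the tool pointing down it reaches from about 0.225 to 0.875 m from the base axis. Payload 3.4 kg.
Tool frame: the origin (TCP) lies at the very end of the fingers, on their centre line; the grasp point (between the pads) lies 19 mm behind it (manip.tcp_to_grasp is the distance from the TCP to the grasp point, in m); z points along the fingers, y is the line along which they close (so a half turn about z gives the same grasp; the last joint's range is limited). The gripper opens to 85 mm and grips with 20 to 120 N. Pads are 22 mm wide; open, the fingers measure 114 mm over their backs; the gripper's body (76 mm by 85 mm) begins 54 mm behind the grasp point. The pads swing forward as they close: fully open they stand 13 mm farther back than shut.
Start: joints at [-1.389, 0.276, 1.505, -0, 1.361, -0.121], TCP at [0.171, -0.549, 0.231] pointing down, gripper open.
Joint ranges: [-2.89, 2.89], [-0.75, 2.08], [0.22, 2.7], [-1.18, 4.32], [0.11, 2.71], [-2.7, 2.7]. Speed limits (rad/s): [2.57, 2.57, 3.14, 3.14, 3.14, 3.14].

### API

Orientations are given as a unit quaternion [w, x, y, z].
In Python, from rig import status, get_image, job, manip gives the robot as it stands.
- The arm moves only by the tool apply_moves, never from a script. Its arguments are lists of equal length, an entry for each row: "xyz": the shift along the tool's x, y, z each as a share of 0.3 m, from -1 to 1, a list of three; "rot": the turn, a rotation vector about the tool's x, y, z each as a share of 60 degrees, from -1 to 1, a list of three; "hand": the opening, from -1 (shut) to 1 (fully open). A call has 1 to 8 rows; each row shifts and turns the commanded pose from where the row before left it, along the tool's axes as they then stand; what a row does not reach is not made up. A row lasts 1/8 s, in which the tool goes at most 62.5 mm and 10.7 degrees, less where a joint would pass 70% of its speed; a pose out of reach is approached as far as the arm can. A call with a number of a shift or a turn outside -1 to 1 is refused whole. A call with a gripper value outside its range is refused whole. The fingers move at their own pace and stop on an object; "force" is the grip in N (left out, the last holds). Time passes only in rows, so rows that do not move let the fingers close. It gives the time, the measured TCP pose, the force, the opening and the grip force at its end, in the units of the state.
- status.get_state(): the state, without advancing time (a new reading comes with each control period).
- get_image(name): name is "side" or "top" or "wrist"; returns a dict with "pixels" (384x512x3 uint8, red, green, blue), "fovy" (degrees; the focal length in pixels is half the picture's height over the tangent of half this angle, whatever the lens; pixels are square), "cx", "cy" (the principal point, pixels), "origin" and "orientation" of the camera in the world; the wrist camera has in their place "tool_from_camera" (4x4, takes a point from camera to tool coordinates, whose origin is the TCP and whose axes are the flange's). Camera axes: x right, y down, z forward; pixel columns grow to the right and rows downward; lengths in m; the calibration is good to about 2 mm. A picture is of the moment at which its call begins: read the wrist's pose just before it. There is no depth.
- job.sign_off(): hands the job in; it is judged then, once.
The state is a dict: "clock": time; "qpos": joint angles; "qd": joint speeds; "effort": joint torques, N m; "position": TCP position; "ee_rot": TCP orientation; "contact_force": force on the tool from outside, world axes, zero at the start; "moment": the same for the moment, N m; "width": finger opening in m; "gripper_force": force on a finger pad.
Only numpy, scipy, OpenCV 4.12 (cv2) and the standard library are available. Lean on these libraries where they do the work, as an engineer would, in place of code of your own. Each camera call takes 0.05 s, during which the arm holds its last target. There are 200 camera calls.

## Working session

There is one attempt and no reset: what is moved stays moved. The work goes in short steps, Python scripts to look and compute and a tool call to move; the robot and the scene stay as the last step left them, time stands still between calls to the robot, and variables do not carry over. Pictures are saved under pics/ and viewed, at most 10 in all, crops included, and the job is handed in when it is done.

Besides the shell and the picture viewer there is one more tool, called after "Emit:" in YAML: its name, and indented under it one key for each argument. apply_moves: Moves the arm, as the interface text tells. Its arguments: {"type":"object","properties":{"xyz":{"type":"array","items":{"type":"array","items":{"type":"number","minimum":-1,"maximum":1}}},"rot":{"type":"array","items":{"type":"array","items":{"type":"number","minimum":-1,"maximum":1}}},"hand":{"type":"array","items":{"type":"number"}},"force":{"type":"number"}},"required":["xyz","rot","hand"]}

```bash
mkdir -p pics; cat > h.py <<'E'
import numpy as np, cv2
from scipy.spatial.transform import Rotation as R
from rig import status, get_image, job, manip
def q2R(q): return R.from_quat([q[1],q[2],q[3],q[0]]).as_matrix()
def cam(name):
    s=status.get_state(); im=get_image(name)
    f=192/np.tan(np.radians(im['fovy'])/2)
    if 'origin' in im:
        o=np.array(im['origin']); M=np.array(im['orientation']); M=M if M.shape==(3,3) else q2R(M)
    else:
        T=np.array(im['tool_from_camera']); W=q2R(s['ee_rot'])
        o=W@T[:3,3]+s['position']; M=W@T[:3,:3]
    return dict(px=im['pixels'],f=f,c=(im['cx'],im['cy']),o=o,M=M)
def ray(c,u,v):
    d=c['M']@np.array([(u-c['c'][0])/c['f'],(v-c['c'][1])/c['f'],1]); return c['o'],d/np.linalg.norm(d)
def onz(c,u,v,z):
    o,d=ray(c,u,v); return o+d*(z-o[2])/d[2]
def proj(c,p):
    x=c['M'].T@(np.array(p)-c['o']); return x[:2]/x[2]*c['f']+c['c']
def save(name,px): cv2.imwrite('pics/'+name,cv2.cvtColor(px,cv2.COLOR_RGB2BGR))
E
python3 - <<'E'
from h import *
np.set_printoptions(precision=4,suppress=True)
s=status.get_state(); print(s); print(manip.tcp_to_grasp)
ims=[]
for n in('side','top'):
    c=cam(n); print(n,c['f'],c['c'],c['o'],c['M'].tolist()); np.savez(n+'.npz',**c); ims.append(c['px'])
    save(n+'0.png',cv2.resize(c['px'],(800,600),interpolation=cv2.INTER_CUBIC))
E
```

```text
{'clock': 0.0, 'qpos': array([-1.389 ,  0.2766,  1.5061,  0.    ,  1.3607, -0.121 ]), 'qd': array([ 0.0002, -0.002 , -0.002 , -0.0015,  0.0004, -0.0007]), 'effort': array([ -0.0001, -41.6785, -24.5803,   0.    ,   0.0109,   0.    ]), 'position': array([ 0.1714, -0.5483,  0.2304]), 'ee_rot': array([-0.0009,  0.9886,  0.1508, -0.    ]), 'contact_force': array([-0.2455, -0.6714,  0.7585]), 'moment': array([ 0.0412, -0.0035, -0.0469]), 'gripper_force': 0.0, 'width': 0.08557091596042923}
0.0187
side 476.3086556012052 (253.54425732126484, 192.92307168009205) [-0.0087  0.8893  1.0233] [[-0.870430501822647, -0.31098093095838897, 0.38163019020647304], [-0.4917952409205869, 0.5840905696472449, -0.6457365155053715], [-0.022094852446598673, -0.7497526705717098, -0.6613491895103163]]
top 499.78032078994374 (257.8735555064076, 193.35009872861667) [0.2716 0.002  1.528 ] [[-0.023997905912073382, -0.9844549883447198, 0.17398987451870102], [-0.9996653290198085, 0.025312405106720746, 0.00533967259591589], [-0.009660769511461872, -0.17380350419629437, -0.9847329645449753]]
```

View pics/side0.png

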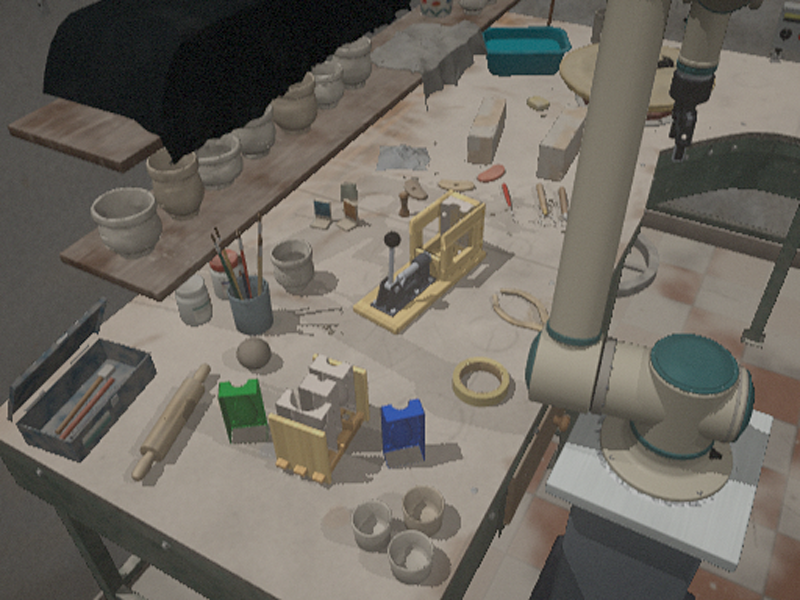

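View pics/top0.png

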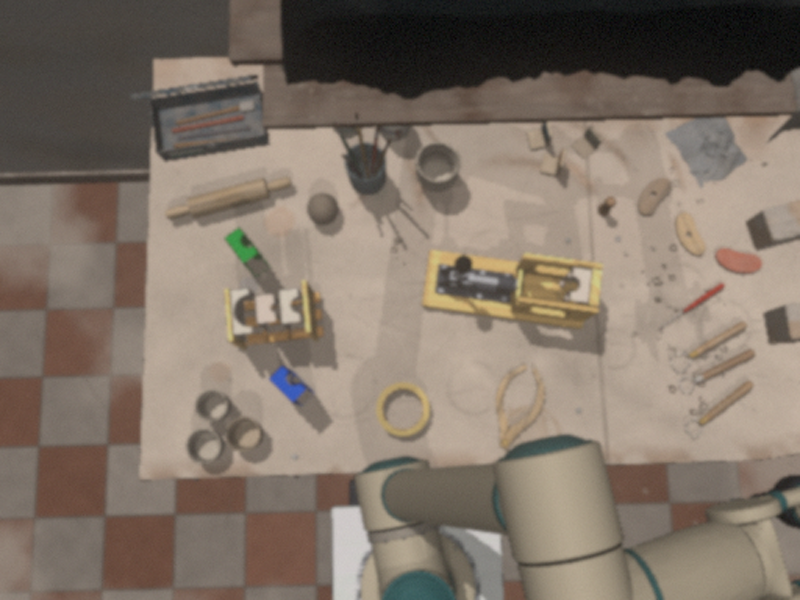

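Side view: the rack is at about (320,415) px with three white halves, and the cradle at about (430,260) with its lever knob at (392,240). There is a green look-alike at (242,405) and a blue one at (403,430). Top view: the rack is at (270,313) and the cradle at (512,288). Next I'll enlarge both.

```bash
python3 - <<'E'
from h import *
c=np.load('top.npz');d=np.load('side.npz')
a=cv2.resize(c['px'][170:230,135:215],(400,300),interpolation=cv2.INTER_CUBIC)
b=cv2.resize(c['px'][155:215,265:392],(635,300),interpolation=cv2.INTER_CUBIC)[:, :400]
b=cv2.resize(c['px'][150:222,265:392],(400,227),interpolation=cv2.INTER_CUBIC); b=np.vstack([b,np.zeros((73,400,3),np.uint8)])
e=cv2.resize(d['px'][220:310,165:285],(400,300),interpolation=cv2.INTER_CUBIC)
g=cv2.resize(d['px'][120:216,220:348],(400,300),interpolation=cv2.INTER_CUBIC)
save('crop1.png',np.vstack([np.hstack([a,b]),np.hstack([e,g])]))
E
```

```text
(no output)
```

View pics/crop1.png

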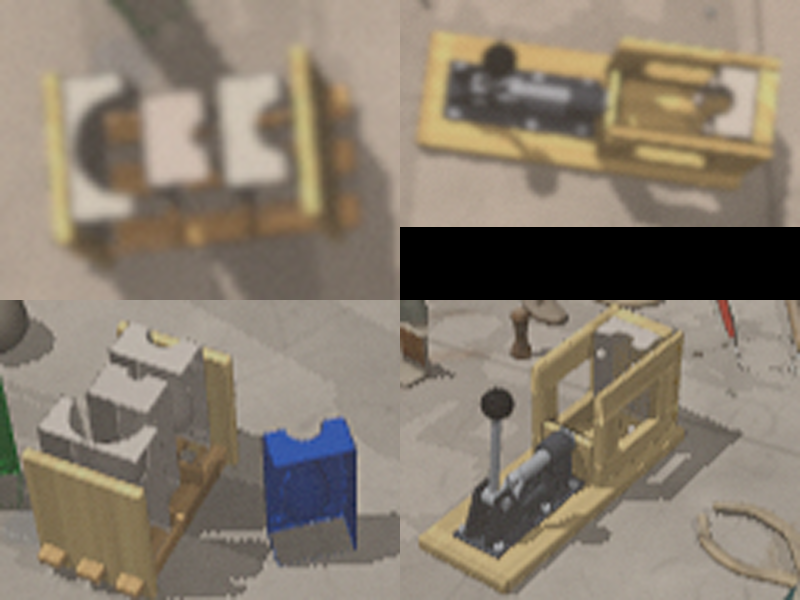

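Candidates in the rack, from crop 1 (top):
- Left, at (100,145): about 150 px wide with a very wide mouth, so this is the wide half.
- Middle, at (175,138): about 95 px with a small mouth, so this is the narrow half.
- Right, at (252,132): about 110 px with a medium mouth, so this is the vase half, next to the end board.

The hollows look to image right, so rack +x runs roughly along world -y. The fixed half is at the right end of the cradle. I'll rough out positions from these pixels.

```bash
python3 - <<'E'
from h import *
np.set_printoptions(precision=4,suppress=True)
c=dict(np.load('top.npz'))
A=lambda x,y,z:onz(c,135+x/5,170+y/5,z)
B=lambda x,y,z:onz(c,265+(x-400)/3.15,150+y/3.15,z)
for n,p in dict(vase=(252,132),nar=(172,138),wide=(90,148)).items(): print(n,A(*p,.144))
for n,p in dict(bl=(432,33),bl2=(418,140)).items(): print(n,B(*p,.018))
for p in [(615,42),(778,62),(605,148),(770,160)]: print(B(*p,.138))
print('fixed half top',B(740,100,.138),'knob',B(500,58,.171))
s=status.get_state(); T=get_image('wrist')['tool_from_camera']; print(np.array(T)); print(q2R(s['ee_rot']))
E
```

```text
vase [0.5127 0.2135 0.144 ]
nar [0.5104 0.2586 0.144 ]
wide [0.5059 0.3047 0.144 ]
bl [ 0.6406 -0.0459  0.018 ]
bl2 [ 0.534  -0.0291  0.018 ]
[ 0.5986 -0.2074  0.138 ]
[ 0.5762 -0.3532  0.138 ]
[ 0.5016 -0.1936  0.138 ]
[ 0.487 -0.34   0.138]
fixed half top [ 0.5422 -0.3168  0.138 ] knob [ 0.579  -0.1004  0.171 ]
[[ 0.     -0.9625 -0.2712  0.069 ]
 [ 1.     -0.0001  0.0005  0.0001]
 [-0.0005 -0.2712  0.9625 -0.1435]
 [ 0.      0.      0.      1.    ]]
[[ 0.9545  0.2982 -0.0003]
 [ 0.2982 -0.9545  0.0017]
 [ 0.0002 -0.0017 -1.    ]]
```

```bash
cat >> h.py <<'E'
def down(yx):  # tool pointing down with tool x at world angle yx (rad)
    x=np.array([np.cos(yx),np.sin(yx),0]); z=np.array([0,0,-1.]); return np.stack([x,np.cross(z,x),z],1)
def plan(p,deg,n,start=None):
    s=status.get_state(); 
    P,W=(np.array(s['position']),q2R(s['ee_rot'])) if start is None else start
    G=down(np.radians(deg)); rv=R.from_matrix(W.T@G).as_rotvec(); d=(np.array(p)-P)/n
    print('from',np.round(P,4),'yaw',round(np.degrees(np.arctan2(W[1,0],W[0,0])),2),'mm/row %.1f deg/row %.1f'%(np.linalg.norm(d)*1000,np.degrees(np.linalg.norm(rv))/n))
    X=[]
    for i in range(n):
        Wi=W@R.from_rotvec(rv*i/n).as_matrix(); X.append(list(np.round(Wi.T@d/.3,3)+0.))
    print('xyz',X); print('rot',list(np.round(rv/n/np.radians(60),4)+0.),'x',n)
    return np.array(p),G
E
python3 - <<'E'
from h import *
s=plan((.30,-.15,.36),55,8); plan((.50,.20,.36),94,8,s)
E
```

```text
from [ 0.1714 -0.5485  0.2307] yaw 17.35 mm/row 54.8 deg/row 4.7
xyz [[np.float64(0.101), np.float64(-0.143), np.float64(-0.054)], [np.float64(0.112), np.float64(-0.134), np.float64(-0.054)], [np.float64(0.123), np.float64(-0.124), np.float64(-0.054)], [np.float64(0.132), np.float64(-0.114), np.float64(-0.054)], [np.float64(0.141), np.float64(-0.102), np.float64(-0.054)], [np.float64(0.149), np.float64(-0.09), np.float64(-0.054)], [np.float64(0.156), np.float64(-0.078), np.float64(-0.054)], [np.float64(0.162), np.float64(-0.065), np.float64(-0.054)]]
rot [np.float64(-0.0001), np.float64(-0.0001), np.float64(-0.0784)] x 8
from [ 0.3  -0.15  0.36] yaw 55.0 mm/row 50.4 deg/row 4.9
xyz [[np.float64(0.167), np.float64(-0.015), np.float64(0.0)], [np.float64(0.168), np.float64(-0.001), np.float64(0.0)], [np.float64(0.167), np.float64(0.013), np.float64(0.0)], [np.float64(0.166), np.float64(0.027), np.float64(0.0)], [np.float64(0.163), np.float64(0.041), np.float64(0.0)], [np.float64(0.159), np.float64(0.055), np.float64(0.0)], [np.float64(0.153), np.float64(0.068), np.float64(0.0)], [np.float64(0.147), np.float64(0.081), np.float64(0.0)]]
rot [np.float64(0.0), np.float64(0.0), np.float64(-0.0813)] x 8
```

Emit:
apply_moves:
  xyz:
    - [0.1,-0.143,-0.054]
    - [0.112,-0.134,-0.054]
    - [0.123,-0.124,-0.054]
    - [0.132,-0.114,-0.054]
    - [0.141,-0.102,-0.054]
    - [0.149,-0.09,-0.054]
    - [0.156,-0.078,-0.054]
    - [0.162,-0.065,-0.054]
  rot:
    - [0,0,-0.078]
    - [0,0,-0.078]
    - [0,0,-0.078]
    - [0,0,-0.078]
    - [0,0,-0.078]
    - [0,0,-0.078]
    - [0,0,-0.078]
    - [0,0,-0.078]
  hand: [1,1,1,1,1,1,1,1]

```text
clock: 1.15
position: [0.3004, -0.1489, 0.3614]
ee_rot: [0.0, 0.887, 0.461, 0.0]
contact_force: [1.4, 0.3, 0.9]
width: 0.0854
gripper_force: 0.0
```

Emit:
apply_moves:
  xyz:
    - [0.167,-0.015,0]
    - [0.168,0,0]
    - [0.167,0.013,0]
    - [0.166,0.027,0]
    - [0.163,0.041,0]
    - [0.159,0.055,0]
    - [0.153,0.068,0]
    - [0.147,0.081,0]
  rot:
    - [0,0,-0.081]
    - [0,0,-0.081]
    - [0,0,-0.081]
    - [0,0,-0.081]
    - [0,0,-0.081]
    - [0,0,-0.081]
    - [0,0,-0.081]
    - [0,0,-0.081]
  hand: [1,1,1,1,1,1,1,1]

```text
clock: 2.15
position: [0.5025, 0.1998, 0.3606]
ee_rot: [0.0, 0.683, 0.73, -0.0]
contact_force: [1.2, -0.6, 0.4]
width: 0.0855
gripper_force: 0.0
```

```bash
python3 - <<'E'
from h import *
print(status.get_state()['position'],status.get_state()['clock'])
c=cam('wrist'); np.savez('w1.npz',**c); save('w1.png',cv2.resize(c['px'],(800,600),interpolation=cv2.INTER_CUBIC))
E
```

```text
[0.50246924 0.19976842 0.36056595] 2.15
```

View pics/w1.png

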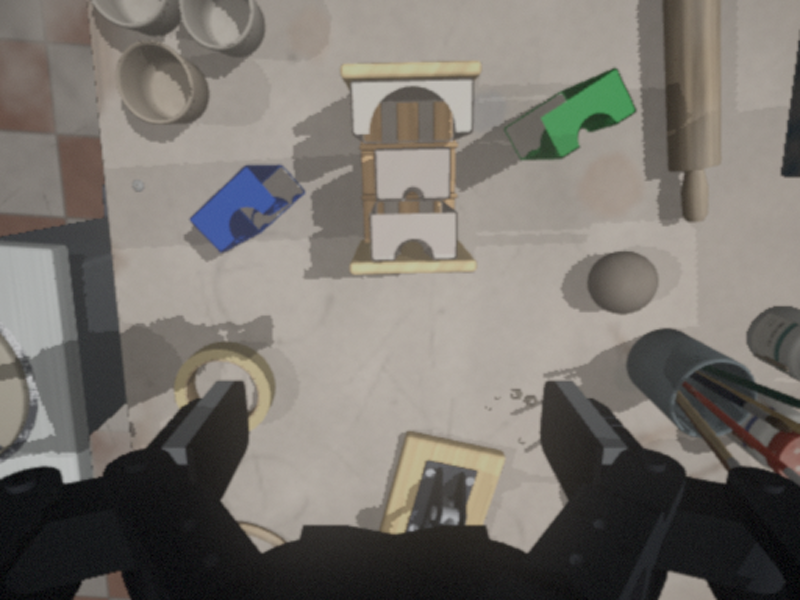

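Wrist view: the vase half is the lower white top face at (414,232), 86 px wide against 75 for the narrow half at (412,172) and 125 for the wide one at (412,105). Its mouth faces the picture's bottom, which is world -y. The cradle's clamp end is at (440,490).

```bash
python3 - <<'E'
from h import *
np.set_printoptions(precision=4,suppress=True)
c=dict(np.load('w1.npz')); hsv=cv2.cvtColor(c['px'],cv2.COLOR_RGB2HSV)
roi=hsv[40:180,215:315]; print('vase px',hsv[142,250],hsv[134,250],'bench',hsv[250,260],'board',hsv[171,260],'nar',hsv[108,260],'side',hsv[132,290])
g=c['px'].astype(int).min(2)
for th in (140,150,160):
    m=((g>th)&(hsv[...,1]<40)).astype(np.uint8); z=np.zeros_like(m); z[45:172,222:306]=m[45:172,222:306]
    for k in cv2.findContours(z,cv2.RETR_EXTERNAL,cv2.CHAIN_APPROX_NONE)[0]:
        if cv2.contourArea(k)<300: continue
        P=np.array([onz(c,u,v,.144)[:2] for u,v in k[:,0]])*1000
        r=cv2.minAreaRect(P.astype(np.float32)); print(th,np.round(r[0],1),np.round(r[1],1),round(r[2],1), cv2.boundingRect(k))
E
```

```text
vase px [ 12  18 184] [ 16  29 116] bench [ 15  23 178] board [ 30  48 193] nar [ 14  19 179] side [ 16  66 162]
140 [515.7 218.1] [60.9 32.3] 5.3 (238, 136, 54, 30)
140 [554.  226.7] [14.6 60.1] 6.5 (292, 118, 14, 54)
140 [511.3 261.8] [49.8 32. ] 5.5 (241, 96, 46, 31)
140 [507.7 305.6] [80.9 32.9] 5.1 (225, 51, 77, 35)
150 [515.4 217.9] [59.4 32. ] 5.4 (238, 137, 53, 29)
150 [511.6 261.7] [49.2 31.7] 5.5 (241, 96, 46, 31)
150 [507.7 305.7] [80.7 32.2] 5.3 (225, 52, 77, 34)
160 [515.6 217.8] [58.9 31.7] 5.3 (239, 137, 52, 29)
160 [511.6 262.2] [49.1 30.6] 5.5 (242, 96, 45, 30)
160 [507.9 305.7] [79.9 32.1] 5.2 (226, 52, 76, 34)
```

```bash
python3 - <<'E'
from h import *
s=plan((.5157,.218,.20),95.2,4); plan((.5157,.218,.092),95.2,4,s)
E
```

```text
from [0.5057 0.2053 0.3593] yaw 94.15 mm/row 40.0 deg/row 0.3
xyz [[np.float64(0.009), np.float64(0.009), np.float64(0.133)], [np.float64(0.009), np.float64(0.009), np.float64(0.133)], [np.float64(0.009), np.float64(0.009), np.float64(0.133)], [np.float64(0.01), np.float64(0.009), np.float64(0.133)]]
rot [np.float64(0.0005), np.float64(-0.0014), np.float64(-0.0044)] x 4
from [0.5157 0.218  0.2   ] yaw 95.2 mm/row 27.0 deg/row 0.0
xyz [[np.float64(0.0), np.float64(0.0), np.float64(0.09)], [np.float64(0.0), np.float64(0.0), np.float64(0.09)], [np.float64(0.0), np.float64(0.0), np.float64(0.09)], [np.float64(0.0), np.float64(0.0), np.float64(0.09)]]
rot [np.float64(0.0), np.float64(0.0), np.float64(0.0)] x 4
```

Emit:
apply_moves:
  xyz:
    - [0.01,0.009,0.1]
    - [0.009,0.009,0.1]
    - [0.009,0.009,0.1]
    - [0.009,0.009,0.1]
    - [0,0,0]
    - [0,0,0]
  rot:
    - [0,0,-0.0044]
    - [0,0,-0.0044]
    - [0,0,-0.0044]
    - [0,0,-0.0044]
    - [0,0,0]
    - [0,0,0]
  hand: [1,1,1,1,1,1]

```text
clock: 2.95
position: [0.5124, 0.21, 0.2418]
ee_rot: [0.0, 0.677, 0.736, 0.0]
contact_force: [0.4, -0.6, 0.0]
width: 0.0855
gripper_force: 0.0
```

```bash
cat >> h.py <<'E'
def tops(c,z,th=140,amin=300,box=(0,384,0,512),sat=40):
    hsv=cv2.cvtColor(c['px'],cv2.COLOR_RGB2HSV); g=c['px'].astype(int).min(2)
    m=((g>th)&(hsv[...,1]<sat)).astype(np.uint8); q=np.zeros_like(m); a=box; q[a[0]:a[1],a[2]:a[3]]=m[a[0]:a[1],a[2]:a[3]]
    for k in cv2.findContours(q,cv2.RETR_EXTERNAL,cv2.CHAIN_APPROX_NONE)[0]:
        if cv2.contourArea(k)<amin: continue
        P=np.array([onz(c,u,v,z)[:2] for u,v in k[:,0]])*1000
        r=cv2.minAreaRect(P.astype(np.float32)); print(th,np.round(r[0],1),np.round(r[1],1),round(r[2],1),cv2.boundingRect(k))
E
python3 - <<'E'
from h import *
print(status.get_state()['position'])
c=cam('wrist'); np.savez('w2.npz',**c)
print([proj(c,(.5157+a,.218+b,.144)) for a in(-.032,.032) for b in (-.018,.018)])
for t in (140,155): tops(c,.144,t)
plan((.5157,.218,.092),95.2,5)
E
```

```text
[0.51242605 0.20998232 0.24182409]
[array([214.73173776, 203.02031438]), array([217.07217879, 158.62302426]), array([294.02847269, 209.19888525]), array([299.51413697, 165.3252996 ])]
140 [349.4  17.4] [30.7 18.8] 4.6 (49, 367, 33, 17)
140 [515.5 217.8] [61.4 32.9] 5.8 (217, 164, 79, 42)
140 [511.6 262. ] [51.  32.4] 4.7 (222, 105, 69, 45)
140 [575.6 164.5] [340.3 196.5] 34.8 (142, 83, 370, 270)
140 [507.6 305.9] [81.2 32.7] 5.3 (198, 39, 116, 51)
140 [476.7 273.8] [350.1 147.4] 15.1 (0, 0, 451, 233)
155 [388.7 194.3] [131.2  45.4] 9.9 (16, 170, 164, 62)
155 [515.6 217.7] [60.5 31.7] 4.7 (218, 165, 78, 40)
155 [575.5 148.7] [315.  173.4] 10.2 (145, 160, 367, 192)
155 [511.6 261.6] [50.2 31.7] 4.7 (222, 106, 68, 44)
155 [507.7 305.7] [81.  32.5] 5.2 (198, 40, 116, 50)
155 [413.9 283.7] [116.3  42.9] 30.8 (41, 26, 155, 84)
155 [599.3 330.5] [30.2 13.5] 20.6 (368, 25, 45, 23)
from [0.5127 0.2101 0.2423] yaw 94.71 mm/row 30.1 deg/row 0.1
xyz [[np.float64(0.005), np.float64(0.002), np.float64(0.1)], [np.float64(0.005), np.float64(0.002), np.float64(0.1)], [np.float64(0.005), np.float64(0.002), np.float64(0.1)], [np.float64(0.005), np.float64(0.002), np.float64(0.1)], [np.float64(0.005), np.float64(0.002), np.float64(0.1)]]
rot [np.float64(0.0005), np.float64(0.0), np.float64(-0.0016)] x 5
```

Emit:
apply_moves:
  xyz:
    - [0.013,0.006,0.05]
    - [0.012,0.005,0.1]
    - [0,0,0.1]
    - [0,0,0.1]
    - [0,0,0.1]
    - [0,0,0.05]
    - [0,0,0]
  rot:
    - [0,0,-0.004]
    - [0,0,-0.004]
    - [0,0,0]
    - [0,0,0]
    - [0,0,0]
    - [0,0,0]
    - [0,0,0]
  hand: [1,1,1,1,1,1,1]

```text
clock: 3.88
position: [0.5141, 0.2177, 0.09]
ee_rot: [-0.0, 0.674, 0.738, -0.001]
contact_force: [0.2, 0.1, 1.2]
width: 0.0854
gripper_force: 0.0
```

Emit:
apply_moves:
  xyz:
    - [0,0,0]
    - [0,0,0]
    - [0,0,0]
    - [0,0,0]
    - [0,0,0]
    - [0,0,0]
  rot:
    - [0,0,0]
    - [0,0,0]
    - [0,0,0]
    - [0,0,0]
    - [0,0,0]
    - [0,0,0]
  hand: [0.4,0,-0.5,-1,-1,-1]
  force: 35

```text
clock: 4.62
position: [0.5154, 0.2181, 0.0922]
ee_rot: [0.001, 0.674, 0.738, 0.001]
contact_force: [-1.5, 0.4, 5.4]
width: 0.0635
gripper_force: 40.0
```

Emit:
apply_moves:
  xyz:
    - [0,0,-0.03]
    - [0,0,-0.08]
    - [0,0,-0.12]
    - [0,0,-0.12]
    - [0,0,-0.12]
    - [0,0,0]
  rot:
    - [0,0,0]
    - [0,0,0]
    - [0,0,0]
    - [0,0,0]
    - [0,0,0]
    - [0,0,0]
  hand: [-1,-1,-1,-1,-1,-1]

```text
clock: 5.38
position: [0.5162, 0.2182, 0.2346]
ee_rot: [0.002, 0.674, 0.739, 0.003]
contact_force: [-0.5, 0.2, -3.8]
width: 0.0636
gripper_force: 40.2
```

```bash
python3 - <<'E'
from h import *
s=status.get_state(); print(s['width'],s['gripper_force'],s['contact_force'])
c=cam('wrist'); np.savez('w3.npz',**c)
tops(c,.144,150,300,(0,384,150,360)); tops(c,s['position'][2]+.052,150,300,(0,384,150,360))
s=plan((.50,.08,.232),95.2,5); plan((.5,.08,.072),95.2,5,s)
E
```

```text
0.063610762541997 40.17297327518463 [-0.49664542  0.1990245  -3.8496202 ]
150 [528.   96.8] [54.7 16.3] 7.0 (221, 322, 63, 17)
150 [525.3 141.2] [155.1  22.8] 5.0 (160, 273, 187, 25)
150 [572.7 225.4] [ 53.3 107.6] 10.5 (289, 121, 71, 134)
150 [457.2 245.7] [43.2 48.8] 6.8 (150, 120, 57, 68)
150 [511.6 261.8] [51.2 32.1] 5.1 (215, 117, 71, 45)
150 [507.7 305.8] [81.5 32.8] 5.2 (191, 50, 119, 51)
150 [505.9 316.9] [151.3  81. ] 10.5 (150, 0, 210, 129)
150 [516.7 212.3] [21.4  6.4] 7.0 (221, 322, 63, 17)
150 [515.6 229.7] [60.6  8.9] 5.0 (160, 273, 187, 25)
150 [534.1 262.6] [20.9 42.1] 10.5 (289, 121, 71, 134)
150 [489.  270.5] [16.9 19.1] 6.8 (150, 120, 57, 68)
150 [510.2 276.8] [20.  12.6] 5.1 (215, 117, 71, 45)
150 [508.7 294. ] [31.9 12.8] 5.2 (191, 50, 119, 51)
150 [508.  298.4] [59.2 31.7] 10.5 (150, 0, 210, 129)
from [0.5148 0.2178 0.2324] yaw 95.2 mm/row 27.7 deg/row 0.0
xyz [[np.float64(-0.091), np.float64(-0.018), np.float64(0.0)], [np.float64(-0.091), np.float64(-0.018), np.float64(0.0)], [np.float64(-0.091), np.float64(-0.018), np.float64(0.0)], [np.float64(-0.091), np.float64(-0.018), np.float64(0.0)], [np.float64(-0.091), np.float64(-0.018), np.float64(0.0)]]
rot [np.float64(0.0003), np.float64(0.0), np.float64(0.0)] x 5
from [0.5   0.08  0.232] yaw 95.2 mm/row 32.0 deg/row 0.0
xyz [[np.float64(0.0), np.float64(0.0), np.float64(0.107)], [np.float64(0.0), np.float64(0.0), np.float64(0.107)], [np.float64(0.0), np.float64(0.0), np.float64(0.107)], [np.float64(0.0), np.float64(0.0), np.float64(0.107)], [np.float64(0.0), np.float64(0.0), np.float64(0.107)]]
rot [np.float64(0.0), np.float64(0.0), np.float64(0.0)] x 5
```

Emit:
apply_moves:
  xyz:
    - [-0.05,-0.01,0]
    - [-0.1,-0.02,0]
    - [-0.1,-0.02,0]
    - [-0.1,-0.02,0.04]
    - [-0.08,-0.015,0.1]
    - [-0.03,-0.005,0.14]
    - [0,0,0.14]
    - [0,0,0.08]
  rot:
    - [0,0,0]
    - [0,0,0]
    - [0,0,0]
    - [0,0,0]
    - [0,0,0]
    - [0,0,0]
    - [0,0,0]
    - [0,0,0]
  hand: [-1,-1,-1,-1,-1,-1,-1,-1]

```text
clock: 6.42
position: [0.4968, 0.0765, 0.0782]
ee_rot: [-0.002, 0.675, 0.738, -0.003]
contact_force: [-0.2, 0.0, -2.5]
width: 0.0638
gripper_force: 40.0
```

Emit:
apply_moves:
  xyz:
    - [0,0,0.01]
    - [0,0,0]
  rot:
    - [0,0,0]
    - [0,0,0]
  hand: [-1,-1]

```text
clock: 6.68
position: [0.5001, 0.0774, 0.0787]
ee_rot: [-0.0, 0.674, 0.738, -0.0]
contact_force: [0.2, -0.1, -2.8]
width: 0.0635
gripper_force: 40.2
```

Emit:
apply_moves:
  xyz:
    - [0,0,0.015]
    - [0,0,0.01]
    - [0,0,0.005]
    - [0,0,0]
  rot:
    - [0,0,0]
    - [0,0,0]
    - [0,0,0]
    - [0,0,0]
  hand: [-1,-1,-1,-1]

```text
clock: 7.18
position: [0.5002, 0.0779, 0.07]
ee_rot: [0.0, 0.674, 0.739, 0.0]
contact_force: [-0.1, 0.0, -2.5]
width: 0.0639
gripper_force: 40.3
```

Emit:
apply_moves:
  xyz:
    - [0,0,0.004]
    - [0,0,0]
  rot:
    - [0,0,0]
    - [0,0,0]
  hand: [-1,-1]

```text
clock: 7.42
position: [0.5002, 0.0779, 0.0686]
ee_rot: [-0.0, 0.674, 0.739, -0.0]
contact_force: [0.1, -0.8, -3.6]
width: 0.064
gripper_force: 40.3
```

Emit:
apply_moves:
  xyz:
    - [0,0,0.004]
    - [0,0,0]
  rot:
    - [0,0,0]
    - [0,0,0]
  hand: [-1,-1]

```text
clock: 7.68
position: [0.5003, 0.0779, 0.0683]
ee_rot: [0.0, 0.674, 0.738, 0.0]
contact_force: [-2.1, -0.2, 5.3]
width: 0.0635
gripper_force: 40.9
```

Emit:
apply_moves:
  xyz:
    - [0,0,0]
    - [0,0,0]
    - [0,0,0]
    - [0,0,0]
    - [0,0,-0.1]
    - [0,0,-0.15]
    - [0,0,-0.2]
    - [0,0,-0.2]
  rot:
    - [0,0,0]
    - [0,0,0]
    - [0,0,0]
    - [0,0,0]
    - [0,0,0]
    - [0,0,0]
    - [0,0,0]
    - [0,0,0]
  hand: [0,0.5,1,1,1,1,1,1]

```text
clock: 8.68
position: [0.5002, 0.0779, 0.264]
ee_rot: [0.0, 0.674, 0.738, 0.0]
contact_force: [1.5, 0.1, -0.2]
width: 0.0852
gripper_force: 0.0
```

```bash
python3 - <<'E'
from h import *
s=plan((.46,-.15,.36),30,7)
plan((.50,-.12,.36),30,7)
E
```

```text
from [0.5002 0.0779 0.264 ] yaw 95.21 mm/row 35.8 deg/row 9.3
xyz [[np.float64(-0.106), np.float64(-0.029), np.float64(-0.046)], [np.float64(-0.11), np.float64(-0.011), np.float64(-0.046)], [np.float64(-0.11), np.float64(0.007), np.float64(-0.046)], [np.float64(-0.107), np.float64(0.024), np.float64(-0.046)], [np.float64(-0.102), np.float64(0.041), np.float64(-0.046)], [np.float64(-0.094), np.float64(0.057), np.float64(-0.046)], [np.float64(-0.084), np.float64(0.072), np.float64(-0.046)]]
rot [np.float64(0.0), np.float64(0.0), np.float64(0.1553)] x 7
from [0.5002 0.0779 0.264 ] yaw 95.21 mm/row 31.4 deg/row 9.3
xyz [[np.float64(-0.094), np.float64(-0.009), np.float64(-0.046)], [np.float64(-0.094), np.float64(0.007), np.float64(-0.046)], [np.float64(-0.092), np.float64(0.022), np.float64(-0.046)], [np.float64(-0.087), np.float64(0.036), np.float64(-0.046)], [np.float64(-0.08), np.float64(0.05), np.float64(-0.046)], [np.float64(-0.071), np.float64(0.062), np.float64(-0.046)], [np.float64(-0.06), np.float64(0.073), np.float64(-0.046)]]
rot [np.float64(0.0), np.float64(0.0), np.float64(0.1553)] x 7
```

Emit:
apply_moves:
  xyz:
    - [-0.168,0.002,-0.067]
    - [-0.168,0.002,-0.067]
    - [-0.168,0.002,-0.067]
    - [-0.168,0.002,-0.067]
    - [-0.168,0.002,-0.067]
    - [-0.168,0.002,-0.067]
    - [0,0,0]
    - [0,0,0]
  rot:
    - [0,0,0]
    - [0,0,0]
    - [0,0,0]
    - [0,0,0]
    - [0,0,0]
    - [0,0,0]
    - [0,0,0]
    - [0,0,0]
  hand: [1,1,1,1,1,1,1,1]

```text
clock: 9.68
position: [0.5311, -0.2226, 0.3824]
ee_rot: [-0.001, 0.674, 0.738, 0.0]
contact_force: [-0.2, 1.1, -0.2]
width: 0.0858
gripper_force: 0.0
```

```bash
python3 - <<'E'
from h import *
np.set_printoptions(precision=4,suppress=True)
print(status.get_state()['position'])
c=cam('wrist'); np.savez('w4.npz',**c); save('w4.png',cv2.resize(c['px'],(800,600),interpolation=cv2.INTER_CUBIC))
E
```

```text
[ 0.5311 -0.2226  0.3824]
```

View pics/w4.png

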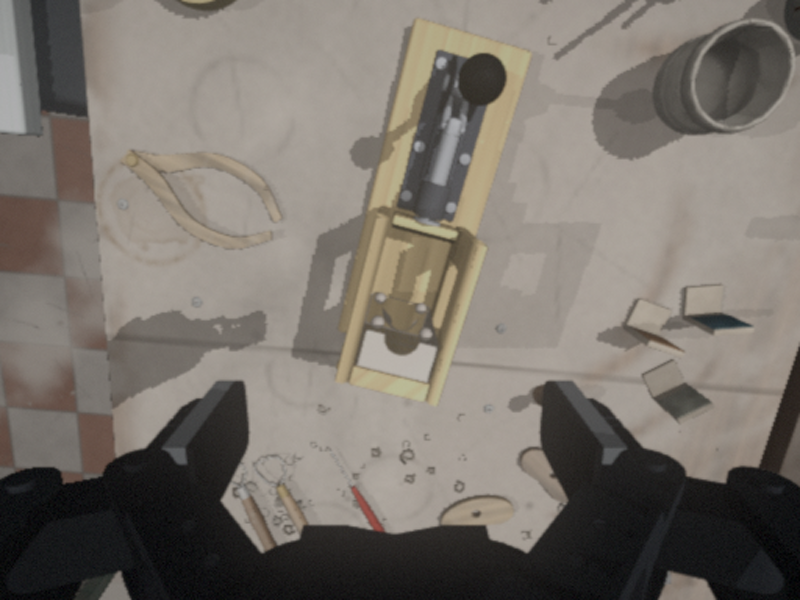

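The view shows the cradle's base corners at (417,18) and (531,48), the knob at (483,80), the fixed half's white top at (398,355), the end board corners at (338,380) and (437,403), and the cheeks on both sides.

```bash
python3 - <<'E'
from h import *
np.set_printoptions(precision=4,suppress=True)
c=dict(np.load('w4.npz'))
for t in (130,145,155): tops(c,.138,t,200,(205,250,215,290))
W=lambda u,v,z: onz(c,u*.64,v*.64,z)[:2]
a,b=W(417,18,.018),W(531,48,.018); print('base corners',a,b,np.linalg.norm(a-b),np.degrees(np.arctan2(*(b-a)[::-1])))
a2,b2=W(338,381,.138),W(437,403,.138); print('end corners',a2,b2,np.linalg.norm(a2-b2),np.degrees(np.arctan2(*(b2-a2)[::-1])))
m1,m2=(a+b)/2,(a2+b2)/2; print('axis',np.degrees(np.arctan2(*(m2-m1)[::-1])),np.linalg.norm(m2-m1))
# knob: dark blob
hsv=cv2.cvtColor(c['px'],cv2.COLOR_RGB2HSV); m=np.zeros((384,512),np.uint8); m[30:70,290:328]=(c['px'][30:70,290:328].max(2)<50)*255
m=cv2.morphologyEx(m,cv2.MORPH_OPEN,np.ones((9,9)))
for k in cv2.findContours(m,0,1)[0]: print('knob',cv2.minEnclosingCircle(k),W(*np.array(cv2.minEnclosingCircle(k)[0])/.64,.171))
E
```

```text
130 [ 541.4 -310. ] [32.8 61.2] 80.4 (229, 212, 50, 33)
145 [ 541.4 -310. ] [32.2 60.3] 80.3 (229, 212, 50, 32)
155 [ 541.5 -309.8] [31.6 59.6] 80.0 (230, 212, 49, 32)
base corners [ 0.5347 -0.024 ] [ 0.6435 -0.0394] 0.10981640650647947 -8.023661263530645
end corners [ 0.4937 -0.3374] [ 0.5805 -0.3503] 0.08775863131464087 -8.495681372220762
axis -99.44985229424233 0.31644066618864736
```

```bash
python3 - <<'E'
from h import *
plan((.5003,.0779,.27),5.2,10)
E
```

```text
from [ 0.531  -0.222   0.3824] yaw 95.24 mm/row 32.2 deg/row 9.0
xyz [[np.float64(0.1), np.float64(-0.001), np.float64(0.038)], [np.float64(0.099), np.float64(-0.017), np.float64(0.038)], [np.float64(0.095), np.float64(-0.032), np.float64(0.038)], [np.float64(0.089), np.float64(-0.047), np.float64(0.038)], [np.float64(0.081), np.float64(-0.06), np.float64(0.038)], [np.float64(0.07), np.float64(-0.072), np.float64(0.038)], [np.float64(0.058), np.float64(-0.082), np.float64(0.038)], [np.float64(0.045), np.float64(-0.09), np.float64(0.038)], [np.float64(0.03), np.float64(-0.096), np.float64(0.038)], [np.float64(0.015), np.float64(-0.099), np.float64(0.037)]]
rot [np.float64(-0.0002), np.float64(0.0), np.float64(0.1501)] x 10
```

Emit:
apply_moves:
  xyz:
    - [0.1,-0.001,0.038]
    - [0.099,-0.017,0.038]
    - [0.095,-0.032,0.038]
    - [0.089,-0.047,0.038]
    - [0.081,-0.06,0.038]
    - [0.07,-0.072,0.038]
    - [0.058,-0.082,0.038]
    - [0.045,-0.09,0.038]
  rot:
    - [0,0,0.15]
    - [0,0,0.15]
    - [0,0,0.15]
    - [0,0,0.15]
    - [0,0,0.15]
    - [0,0,0.15]
    - [0,0,0.15]
    - [0,0,0.15]
  hand: [1,1,1,1,1,1,1,1]

```text
clock: 10.72
position: [0.5053, 0.0194, 0.2913]
ee_rot: [-0.0, 0.98, 0.2, -0.0]
contact_force: [0.1, -0.1, -0.4]
width: 0.0856
gripper_force: 0.0
```

Emit:
apply_moves:
  xyz:
    - [0.03,-0.096,0.038]
    - [0.015,-0.099,0.037]
    - [0,0,0]
    - [0,0,0]
  rot:
    - [0,0,0.15]
    - [0,0,0.15]
    - [0,0,0]
    - [0,0,0]
  hand: [1,1,1,1]

```text
clock: 11.22
position: [0.5002, 0.0771, 0.2696]
ee_rot: [0.0, 0.999, 0.047, 0.0]
contact_force: [-0.1, 0.4, 0.4]
width: 0.0854
gripper_force: 0.0
```

```bash
python3 - <<'E'
from h import *
s=status.get_state(); print(s['position'])
c=cam('wrist'); np.savez('w5.npz',**c)
P=[proj(c,(.5003+a,.0779+b,.12)) for a in(-.032,.032) for b in (-.018,.018)]; print(np.round(P)); P=np.array(P).astype(int)
lo,hi=P.min(0)-25,P.max(0)+25
for t in (140,150,160,170): tops(c,.12,t,300,(max(lo[1],0),hi[1],max(lo[0],0),hi[0]))
save('w5.png',cv2.resize(c['px'],(640,480)))
s=plan((.5003,.0779,.18),5.2,4)
E
```

```text
[0.50024805 0.07705708 0.26957041]
[[266. 213.]
 [229. 210.]
 [273. 148.]
 [235. 144.]]
140 [499.3  78.1] [114.4  93.3] 5.4 (204, 119, 94, 118)
150 [499.3  78.3] [114.4  93.1] 5.4 (204, 119, 94, 118)
160 [457.   90.4] [34.8 59.6] 3.0 (204, 203, 61, 34)
160 [500.   77.7] [60.7 32. ] 5.4 (234, 148, 35, 63)
160 [511.2  49.3] [97.1 28.4] 7.6 (266, 119, 32, 101)
160 [520.3 108.9] [68.  29.3] 3.0 (204, 119, 33, 73)
170 [500.5  77.6] [59.7 31.3] 5.0 (235, 148, 34, 62)
from [0.5006 0.0766 0.2698] yaw 5.31 mm/row 22.4 deg/row 0.0
xyz [[np.float64(0.0), np.float64(-0.001), np.float64(0.075)], [np.float64(0.0), np.float64(-0.001), np.float64(0.075)], [np.float64(0.0), np.float64(-0.001), np.float64(0.075)], [np.float64(0.0), np.float64(-0.001), np.float64(0.075)]]
rot [np.float64(0.0002), np.float64(-0.0002), np.float64(0.0004)] x 4
```

```bash
python3 - <<'E'
from h import *
s=plan((.4822,.0761,.15),5.2,4); plan((.4822,.0761,.081),5.2,3,s)
E
```

```text
from [0.5006 0.0766 0.2698] yaw 5.31 mm/row 30.3 deg/row 0.0
xyz [[np.float64(-0.015), np.float64(-0.001), np.float64(0.1)], [np.float64(-0.015), np.float64(-0.001), np.float64(0.1)], [np.float64(-0.015), np.float64(-0.001), np.float64(0.1)], [np.float64(-0.015), np.float64(-0.001), np.float64(0.1)]]
rot [np.float64(0.0002), np.float64(-0.0002), np.float64(0.0004)] x 4
from [0.4822 0.0761 0.15  ] yaw 5.2 mm/row 23.0 deg/row 0.0
xyz [[np.float64(0.0), np.float64(0.0), np.float64(0.077)], [np.float64(0.0), np.float64(0.0), np.float64(0.077)], [np.float64(0.0), np.float64(0.0), np.float64(0.077)]]
rot [np.float64(0.0), np.float64(0.0), np.float64(0.0)] x 3
```

View pics/w5.png

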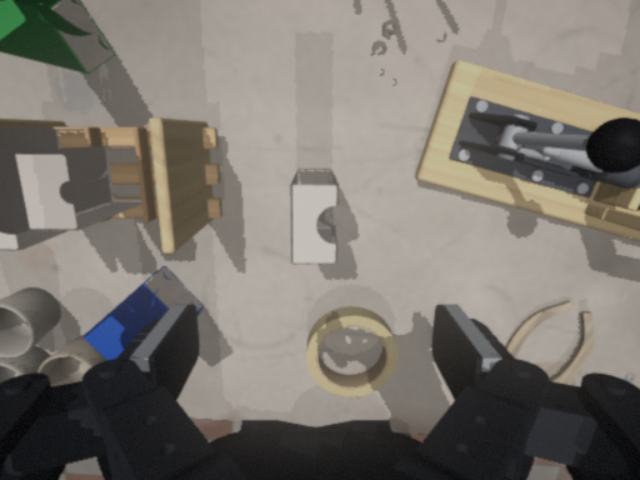

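The half stands free and upright at (315,225), with its mouth at (328,225) facing the cradle. Now I'll regrip it by the broad faces, 18 mm to one side of the hollow.

Emit:
apply_moves:
  xyz:
    - [-0.02,-0.001,0.08]
    - [-0.02,-0.001,0.1]
    - [-0.02,-0.001,0.1]
    - [0,0,0.1]
    - [0,0,0.1]
    - [0,0,0.1]
    - [0,0,0.05]
    - [0,0,0]
  rot:
    - [0,0,0]
    - [0,0,0]
    - [0,0,0]
    - [0,0,0]
    - [0,0,0]
    - [0,0,0]
    - [0,0,0]
    - [0,0,0]
  hand: [1,1,1,1,1,1,1,1]

```text
clock: 12.28
position: [0.4822, 0.0752, 0.0797]
ee_rot: [0.0, 0.999, 0.045, -0.001]
contact_force: [-0.7, -0.4, 0.2]
width: 0.0853
gripper_force: 0.0
```

Emit:
apply_moves:
  xyz:
    - [0,0,0]
    - [0,0,0]
    - [0,0,0]
    - [0,0,0]
    - [0,0,0]
    - [0,0,0]
    - [0,0,0]
    - [0,0,0]
  rot:
    - [0,0,0]
    - [0,0,0]
    - [0,0,0]
    - [0,0,0]
    - [0,0,0]
    - [0,0,0]
    - [0,0,0]
    - [0,0,0]
  hand: [0.5,0.2,0,-0.2,-0.4,-1,-1,-1]
  force: 40

```text
clock: 13.28
position: [0.483, 0.0762, 0.081]
ee_rot: [-0.0, 0.999, 0.045, 0.001]
contact_force: [-1.3, 0.4, 5.0]
width: 0.0358
gripper_force: 40.5
```

```bash
python3 - <<'E'
from h import *
s=status.get_state(); S=(np.array([.483,.0762,.296]),q2R(s['ee_rot']))
s=plan((.536,-.2371,.27),-9.5,8,S)
E
```

```text
from [0.483  0.0762 0.296 ] yaw 5.21 mm/row 39.9 deg/row 1.8
xyz [[np.float64(0.01), np.float64(0.132), np.float64(0.011)], [np.float64(0.014), np.float64(0.132), np.float64(0.011)], [np.float64(0.019), np.float64(0.131), np.float64(0.011)], [np.float64(0.023), np.float64(0.13), np.float64(0.011)], [np.float64(0.027), np.float64(0.13), np.float64(0.011)], [np.float64(0.031), np.float64(0.129), np.float64(0.011)], [np.float64(0.035), np.float64(0.128), np.float64(0.011)], [np.float64(0.039), np.float64(0.126), np.float64(0.011)]]
rot [np.float64(0.0), np.float64(-0.0001), np.float64(0.0306)] x 8
```

Emit:
apply_moves:
  xyz:
    - [0,0,-0.03]
    - [0,0,-0.08]
    - [0,0,-0.15]
    - [0,0,-0.15]
    - [0,0,-0.15]
    - [0,0,-0.12]
    - [0,0,-0.04]
    - [0,0,0]
  rot:
    - [0,0,0]
    - [0,0,0]
    - [0,0,0]
    - [0,0,0]
    - [0,0,0]
    - [0,0,0]
    - [0,0,0]
    - [0,0,0]
  hand: [-1,-1,-1,-1,-1,-1,-1,-1]

```text
clock: 14.28
position: [0.4823, 0.0761, 0.296]
ee_rot: [0.0, 0.999, 0.045, -0.0]
contact_force: [-0.1, -0.5, -4.5]
width: 0.0356
gripper_force: 40.8
```

Emit:
apply_moves:
  xyz:
    - [0.01,0.132,0.0]
    - [0.014,0.132,0.0]
    - [0.019,0.131,0.0]
    - [0.023,0.13,0.011]
    - [0.027,0.13,0.02]
    - [0.031,0.129,0.02]
    - [0.035,0.128,0.02]
    - [0.039,0.126,0.02]
  rot:
    - [0,0,0.0306]
    - [0,0,0.0306]
    - [0,0,0.0306]
    - [0,0,0.0306]
    - [0,0,0.0306]
    - [0,0,0.0306]
    - [0,0,0.0306]
    - [0,0,0.0306]
  hand: [-1,-1,-1,-1,-1,-1,-1,-1]

```text
clock: 15.28
position: [0.5345, -0.238, 0.2659]
ee_rot: [-0.001, 0.997, -0.083, -0.002]
contact_force: [0.7, 0.3, -2.3]
width: 0.0352
gripper_force: 41.2
```

Emit:
apply_moves:
  xyz:
    - [0,0,0.06]
    - [0,0,0.06]
    - [0,0,0]
    - [0,0,0]
  rot:
    - [0,0,0]
    - [0,0,0]
    - [0,0,0]
    - [0,0,0]
  hand: [-1,-1,-1,-1]

```text
clock: 15.78
position: [0.5354, -0.2372, 0.2324]
ee_rot: [-0.0, 0.997, -0.083, -0.001]
contact_force: [0.6, -0.1, -3.1]
width: 0.0356
gripper_force: 41.7
```

```bash
python3 - <<'E'
from h import *
np.set_printoptions(precision=4,suppress=True)
s=status.get_state(); print(s['position'],s['width'],s['gripper_force'])
c=cam('wrist'); np.savez('w6.npz',**c); save('w6.png',cv2.resize(c['px'],(800,600),interpolation=cv2.INTER_CUBIC))
a=dict(np.load('w4.npz'))
plan((.536,-.2371,.24),-9.5,1)
E
```

```text
[ 0.5354 -0.2372  0.2324] 0.03561158631608325 41.663636004086584
from [ 0.5357 -0.2373  0.2331] yaw -9.47 mm/row 6.9 deg/row 0.0
xyz [[np.float64(0.001), np.float64(-0.001), np.float64(-0.023)]]
rot [np.float64(0.0001), np.float64(0.0), np.float64(0.0005)] x 1
```

View pics/w6.png

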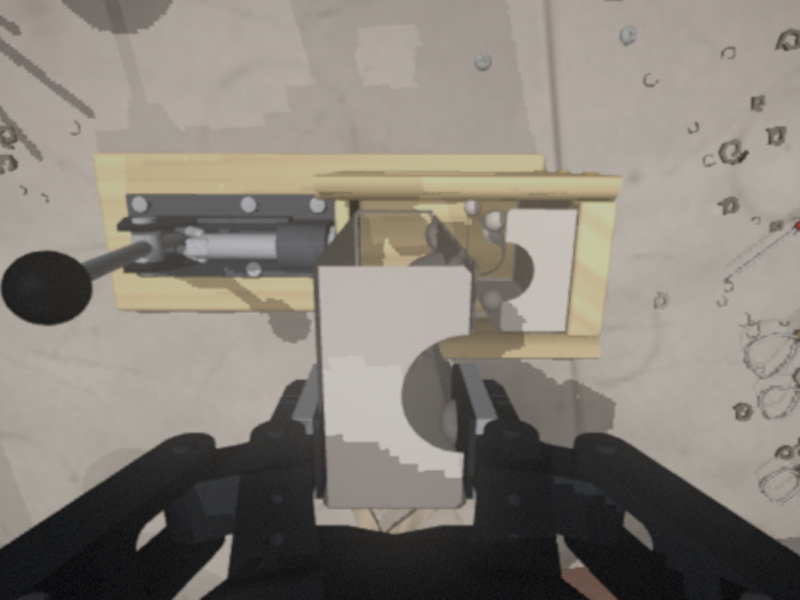

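The held half's top has corners (317,267), (472,267), (466,508) and (325,508). The fixed half's top runs from (508,208) to (566,332). The cheeks' inner top edges are near v=197 and v=335.

```bash
python3 - <<'E'
from h import *
np.set_printoptions(precision=4,suppress=True)
c=dict(np.load('w6.npz')); W=lambda u,v,z: onz(c,u*.64,v*.64,z)[:2]
zt=.2324-.081+.12
B=np.array([W(*p,zt) for p in[(317,267),(472,267),(466,508),(325,508)]]); F=np.array([W(*p,.138) for p in[(508,208),(578,208),(566,332),(500,330)]])
for t in(140,155,165): tops(c,.138,t,300,(125,220,312,372)); 
ax=np.radians(-99.5); ex=np.array([np.cos(ax),np.sin(ax)]); ey=np.array([-ex[1],ex[0]])
Q=np.array([.5415,-.310])
for n,X in(('block',B),('fixed',F)):
    L=np.stack([(X-Q)@ex,(X-Q)@ey],1)*1000; print(n,L.tolist(),L.mean(0))
    for i,j in((0,1),(3,2),(0,3),(1,2)):
        d=X[j]-X[i]; print(round(np.degrees(np.arctan2(d[1],d[0])),2),round(np.linalg.norm(d)*1000,1))
# cheek inner top edges: brightness gradient profile along columns
g=cv2.cvtColor(c['px'],cv2.COLOR_RGB2HSV)[...,1].astype(int)
for u in(330,340,350,360): print(u,'sat',g[108:150:1,u].tolist(),'|',g[200:236,u].tolist())
E
```

```text
140 [ 541.  -309.6] [33.3 60.5] 80.5 (324, 134, 46, 78)
155 [ 541.  -309.6] [32.7 60.5] 80.5 (324, 134, 45, 78)
165 [ 541.  -309.5] [32.  60.5] 80.3 (324, 134, 45, 78)
block [[-87.35159558572022, 29.461149625983122], [-53.89823792654158, 29.476653114411075], [-52.72048300495214, -31.833372118146276], [-87.9280656624234, -31.850976632800705]] [-70.4746  -1.1866]
-99.47 33.5
-99.47 35.2
169.96 61.3
171.6 61.3
fixed [[-16.456175487239463, 30.35053431813342], [16.84588225614375, 30.365718167691156], [17.09954175776724, -32.0210586438935], [-16.637941410730487, -30.959105853515197]] [ 0.2128 -0.566 ]
-99.47 33.3
-101.3 33.8
170.33 61.3
170.73 62.4
330 sat [60, 64, 71, 74, 71, 62, 53, 50, 52, 55, 59, 63, 67, 70, 70, 71, 73, 75, 75, 71, 61, 55, 53, 50, 49, 31, 18, 14, 16, 16, 16, 16, 17, 17, 17, 17, 17, 17, 17, 17, 16, 17] | [21, 22, 23, 21, 21, 23, 23, 19, 21, 21, 21, 24, 35, 59, 72, 71, 71, 77, 75, 72, 75, 73, 78, 74, 69, 69, 69, 68, 66, 47, 31, 25, 29, 27, 26, 28]
340 sat [60, 63, 72, 75, 73, 62, 51, 51, 54, 56, 60, 63, 66, 68, 71, 75, 76, 73, 72, 69, 65, 64, 61, 62, 52, 35, 19, 16, 16, 16, 17, 16, 14, 16, 16, 16, 16, 16, 16, 17, 17, 17] | [16, 17, 17, 17, 17, 16, 16, 17, 16, 16, 16, 20, 36, 62, 70, 73, 70, 70, 71, 71, 69, 69, 69, 68, 69, 69, 69, 68, 66, 45, 26, 23, 23, 24, 26, 25]
350 sat [27, 41, 62, 72, 73, 65, 54, 52, 53, 56, 60, 63, 65, 67, 72, 74, 75, 74, 76, 69, 59, 57, 56, 57, 52, 35, 20, 15, 16, 16, 14, 16, 16, 17, 16, 17, 16, 16, 17, 16, 14, 16] | [17, 16, 16, 17, 16, 17, 17, 16, 16, 16, 17, 18, 32, 63, 72, 71, 71, 73, 71, 69, 68, 69, 68, 69, 68, 69, 68, 67, 66, 43, 25, 23, 21, 24, 23, 23]
360 sat [33, 63, 104, 87, 74, 63, 54, 53, 55, 56, 59, 63, 64, 67, 70, 71, 73, 73, 74, 73, 68, 58, 47, 47, 59, 43, 23, 15, 14, 14, 14, 14, 14, 14, 16, 16, 16, 16, 16, 16, 16, 16] | [17, 17, 18, 17, 17, 18, 17, 16, 17, 17, 16, 20, 39, 67, 72, 73, 70, 70, 70, 72, 68, 70, 69, 66, 68, 69, 69, 66, 67, 53, 29, 24, 25, 24, 24, 24]
```

```bash
python3 - <<'E'
from h import *
np.set_printoptions(precision=1,suppress=True,linewidth=150)
c=dict(np.load('w6.npz'))
ax=np.radians(-99.5); ex=np.array([np.cos(ax),np.sin(ax)]); ey=np.array([-ex[1],ex[0]]); Q=np.array([.5415,-.310])
for v in(109,110,112,113,118,127,128,129,132.5,133.5,212,213,228.5,229.5): print(v,((onz(c,345,v,.138)[:2]-Q)@ey*1000).round(1),end='; ')
im=cv2.resize(c['px'][100:240,300:400],(560,784)[::1],interpolation=cv2.INTER_NEAREST); save('w6c.png',cv2.resize(c['px'][100:240,300:405],(450,600),interpolation=cv2.INTER_NEAREST))
E
```

```text
109 47.7; 110 47.0; 112 45.6; 113 44.9; 118 41.3; 127 34.8; 128 34.1; 129 33.4; 132.5 30.8; 133.5 30.1; 212 -31.6; 213 -32.5; 228.5 -45.7; 229.5 -46.6;
```

View pics/w6c.png

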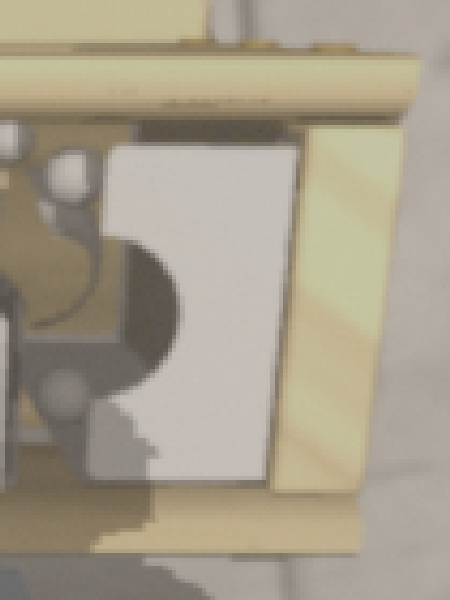

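The channel centre comes out at 0.0 mm lateral, and the held half is about 0.8 mm off. I'll correct that and lower slowly.

Emit:
apply_moves:
  xyz:
    - [0.003,0,0.02]
    - [0,0,0.04]
    - [0,0,0.04]
    - [0,0,0.02]
    - [0,0,0]
  rot:
    - [0,0,0]
    - [0,0,0]
    - [0,0,0]
    - [0,0,0]
    - [0,0,0]
  hand: [-1,-1,-1,-1,-1]

```text
clock: 16.45
position: [0.536, -0.2373, 0.1962]
ee_rot: [-0.0, 0.997, -0.083, -0.001]
contact_force: [-0.1, -0.3, -2.7]
width: 0.0354
gripper_force: 41.7
```

```bash
python3 - <<'E'
from h import *
s=status.get_state(); print(s['position'],s['contact_force'],s['moment'],s['width'],R.from_matrix(q2R(s['ee_rot']).T@down(np.radians(-9.5))).as_rotvec(True))
E
```

```text
[ 0.53601551 -0.23728493  0.19623311] [-0.10798457 -0.29139549 -2.73057048] [ 0.00720509  0.02483153 -0.00535468] 0.03542772692013199 [-0.02960172  0.08928486  0.01687915]
```

Emit:
apply_moves:
  xyz:
    - [0,0,0.03]
    - [0,0,0.05]
    - [0,0,0.05]
    - [0,0,0.05]
    - [0,0,0.04]
    - [0,0,0.03]
    - [0,0,0.02]
    - [0,0,0]
  rot:
    - [0,0,0]
    - [0,0,0]
    - [0,0,0]
    - [0,0,0]
    - [0,0,0]
    - [0,0,0]
    - [0,0,0]
    - [0,0,0]
  hand: [-1,-1,-1,-1,-1,-1,-1,-1]

```text
clock: 17.45
position: [0.5363, -0.2375, 0.1158]
ee_rot: [-0.0, 0.997, -0.083, -0.0]
contact_force: [0.2, 0.3, -2.5]
width: 0.0353
gripper_force: 41.8
```

Emit:
apply_moves:
  xyz:
    - [0,0,0.015]
    - [0,0,0.01]
    - [0,0,0]
  rot:
    - [0,0,0]
    - [0,0,0]
    - [0,0,0]
  hand: [-1,-1,-1]

```text
clock: 17.82
position: [0.5363, -0.2374, 0.1084]
ee_rot: [-0.0, 0.997, -0.083, -0.0]
contact_force: [0.3, -0.6, -2.7]
width: 0.0355
gripper_force: 41.8
```

Emit:
apply_moves:
  xyz:
    - [0,0,0.01]
    - [0,0,0.01]
    - [0,0,0.008]
    - [0,0,0]
  rot:
    - [0,0,0]
    - [0,0,0]
    - [0,0,0]
    - [0,0,0]
  hand: [-1,-1,-1,-1]

```text
clock: 18.32
position: [0.5363, -0.2374, 0.0999]
ee_rot: [-0.0, 0.997, -0.083, -0.0]
contact_force: [-0.8, 0.1, -3.0]
width: 0.0356
gripper_force: 41.8
```

Emit:
apply_moves:
  xyz:
    - [0,0,0.005]
    - [0,0,0]
  rot:
    - [0,0,0]
    - [0,0,0]
  hand: [-1,-1]

```text
clock: 18.58
position: [0.5366, -0.2376, 0.0991]
ee_rot: [0.0, 0.997, -0.083, 0.0]
contact_force: [-0.0, -0.3, -0.5]
width: 0.0356
gripper_force: 41.9
```

Emit:
apply_moves:
  xyz:
    - [0,0,0.003]
    - [0,0,0]
  rot:
    - [0,0,0]
    - [0,0,0]
  hand: [-1,-1]

```text
clock: 18.82
position: [0.5365, -0.2376, 0.099]
ee_rot: [0.0, 0.997, -0.083, 0.0]
contact_force: [-2.0, 1.5, 4.8]
width: 0.0352
gripper_force: 42.7
```

Emit:
apply_moves:
  xyz:
    - [0,0,0]
    - [0,0,0]
    - [0,0,0]
    - [0,0,0]
    - [0,0,0]
  rot:
    - [0,0,0]
    - [0,0,0]
    - [0,0,0]
    - [0,0,0]
    - [0,0,0]
  hand: [-0.1,0.1,0.2,0.2,0.2]

```text
clock: 19.45
position: [0.5364, -0.2375, 0.0977]
ee_rot: [0.0, 0.997, -0.083, -0.0]
contact_force: [-0.0, -0.1, 0.1]
width: 0.0513
gripper_force: 0.0
```

Emit:
apply_moves:
  xyz:
    - [0,0,-0.03]
    - [0,0,-0.08]
    - [0,0,-0.12]
    - [0,0,-0.15]
    - [0,0,-0.15]
    - [0,0,-0.15]
    - [0,0,0]
    - [0,0,0]
  rot:
    - [0,0,0]
    - [0,0,0]
    - [0,0,0]
    - [0,0,0]
    - [0,0,0]
    - [0,0,0]
    - [0,0,0]
    - [0,0,0]
  hand: [0.2,0.2,0.2,0.2,0.2,0.2,-1,-1]

```text
clock: 20.45
position: [0.5361, -0.2373, 0.3017]
ee_rot: [-0.0, 0.997, -0.083, -0.0]
contact_force: [-0.0, 0.4, -0.4]
width: 0.0155
gripper_force: 0.0
```

```bash
python3 - <<'E'
from h import *
s=status.get_state(); print(s['position'])
c=cam('wrist'); np.savez('w7.npz',**c); save('w7.png',cv2.resize(c['px'],(640,480)))
tops(c,.138,150,300)
# knob
m=(c['px'].max(2)<45).astype(np.uint8)*255; m=cv2.morphologyEx(m,cv2.MORPH_OPEN,cv2.getStructuringElement(2,(13,13)))
for k in cv2.findContours(m,0,1)[0]:
    (u,v),r=cv2.minEnclosingCircle(k)
    if r<60: print('knob?',u,v,r,onz(c,u,v,.171))
E
```

```text
[ 0.53607557 -0.23730926  0.30171413]
150 [ 577.7 -158.4] [47.3  8.6] 81.9 (141, 144, 49, 10)
150 [ 540.9 -309.4] [33.  59.4] 80.5 (306, 129, 37, 61)
150 [ 553.9 -240.5] [32.7 60.3] 80.7 (235, 127, 35, 62)
150 [ 651.4 -258. ] [21.2 30. ] 75.5 (241, 31, 26, 37)
150 [ 549.4 -161. ] [341.1 288.5] 88.0 (0, 25, 351, 293)
150 [ 514.5 -411.4] [334.3 158.9] 3.1 (336, 0, 176, 306)
150 [ 634.7 -320. ] [93.8 17.2] 0.1 (309, 0, 30, 109)
150 [ 662.9 -177.4] [92.3 81. ] 80.5 (110, 0, 105, 99)
```

View pics/w7.png

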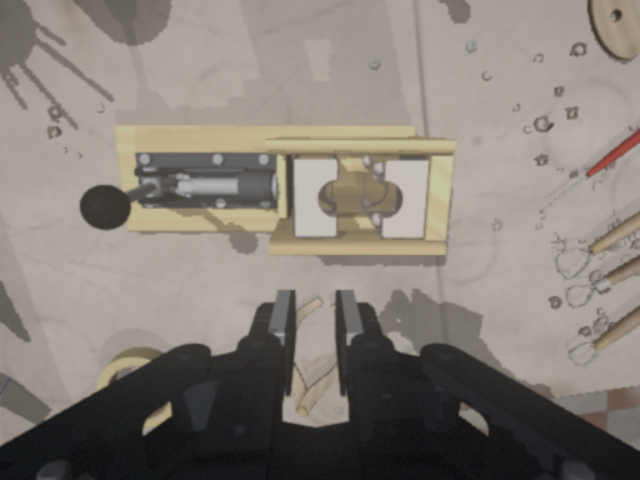

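The half stands square in the bay at (315,197), facing the fixed half at (404,200). The knob is at (105,207). I'll check the knob prediction and plan the arc.

```bash
python3 - <<'E'
from h import *
np.set_printoptions(precision=4,suppress=True)
c=dict(np.load('w7.npz'))
ax=np.radians(-99.5); ex=np.array([np.cos(ax),np.sin(ax),0]); O=np.array([.5415,-.31,0])-.123*ex
K=lambda q:O+ex*(-.104+.11*np.cos(1.396+q))+np.array([0,0,.063+.11*np.sin(1.396+q)])
print('knob pred px',proj(c,K(0))/.8,K(0)); print('seen',onz(c,84,165.6,.171))
for q in np.arange(0,1.6,.25): print(round(q,2),K(q))
E
```

```text
knob pred px [120.2051 206.7355] [ 0.5758 -0.105   0.1713]
seen [ 0.5774 -0.0942  0.171 ]
0.0 [ 0.5758 -0.105   0.1713]
0.25 [ 0.5803 -0.078   0.1727]
0.5 [ 0.5848 -0.0514  0.1672]
0.75 [ 0.5888 -0.0271  0.1553]
1.0 [ 0.5923 -0.0064  0.1376]
1.25 [0.5949 0.0093 0.1153]
1.5 [0.5966 0.0191 0.0897]
```

Emit:
apply_moves:
  xyz:
    - [0.014,-0.09,0.04]
    - [0.014,-0.09,0.06]
    - [0.015,-0.09,0.08]
    - [0.015,-0.087,0.08]
    - [0,0,0.1]
    - [0,0,0.08]
    - [0,0,0.032]
    - [0,0,0]
  rot:
    - [0,0,0]
    - [0,0,0]
    - [0,0,0]
    - [0,0,0]
    - [0,0,0]
    - [0,0,0]
    - [0,0,0]
    - [0,0,0]
  hand: [-1,-1,-1,-1,-1,-1,-1,-1]

```text
clock: 21.5
position: [0.5705, -0.1346, 0.1591]
ee_rot: [-0.0, 0.997, -0.083, -0.001]
contact_force: [-0.7, -0.5, -0.8]
width: 0.0
gripper_force: 0.0
```

```bash
python3 - <<'E'
from h import *
np.set_printoptions(precision=3,suppress=True)
s=status.get_state(); P=s['position']; print(P,s['contact_force'],s['width'])
ax=np.radians(-99.5); ex=np.array([np.cos(ax),np.sin(ax),0]); ey=np.array([-ex[1],ex[0],0]); O=np.array([.5415,-.31,0])-.123*ex
print('cradle x,y',(P-O)@ex,(P-O)@ey)
c,sn=np.cos,np.sin
prev=np.array([(P-O)@ex,P[2]])
for q in np.arange(.1,1.06,.1):
    t=np.array([-.104+.11*c(1.396+q)+.027,.063+.11*sn(1.396+q)-.012+.014*q]); d=(t-prev)/.3; print(round(q,2),t,'share y,z',d[0].round(3),(-d[1]).round(3)); prev=t
E
```

```text
[ 0.571 -0.135  0.159] [-0.682 -0.508 -0.755] 4.5071562830322126e-05
cradle x,y -0.054811085515794604 -0.0003251896487566636
0.1 [-0.069  0.162] share y,z -0.047 -0.01
0.2 [-0.08   0.164] share y,z -0.037 -0.006
0.3 [-0.091  0.164] share y,z -0.037 -0.002
0.4 [-0.102  0.164] share y,z -0.036 0.002
0.5 [-0.112  0.162] share y,z -0.035 0.005
0.6 [-0.122  0.16 ] share y,z -0.034 0.009
0.7 [-0.132  0.156] share y,z -0.033 0.012
0.8 [-0.141  0.151] share y,z -0.031 0.015
0.9 [-0.15   0.146] share y,z -0.029 0.018
1.0 [-0.158  0.14 ] share y,z -0.026 0.021
```

Emit:
apply_moves:
  xyz:
    - [0,-0.04,-0.008]
    - [0,-0.035,-0.006]
    - [0,-0.037,-0.003]
    - [0,-0.036,0.002]
    - [0,-0.035,0.004]
    - [0,0,0]
  rot:
    - [0,0,0]
    - [0,0,0]
    - [0,0,0]
    - [0,0,0]
    - [0,0,0]
    - [0,0,0]
  hand: [-1,-1,-1,-1,-1,-1]

```text
clock: 22.25
position: [0.5803, -0.0792, 0.1633]
ee_rot: [-0.001, 0.997, -0.082, -0.0]
contact_force: [-0.4, 0.5, 0.3]
width: -0.0001
gripper_force: 0.0
```

```bash
python3 - <<'E'
from h import *
np.set_printoptions(precision=4,suppress=True)
s=status.get_state(); print(s['position'],s['contact_force'])
for n in('side','top'):
    c=cam(n); np.savez(n+'2.npz',**c)
c=dict(np.load('side2.npz'));t=dict(np.load('top2.npz'))
save('mid.png',np.hstack([cv2.resize(c['px'][110:220,215:345],(450,380)),cv2.resize(t['px'][145:225,262:392],(350,380))]))
E
```

```text
[ 0.5803 -0.0792  0.1633] [-0.3853  0.5018  0.2788]
```

View pics/mid.png

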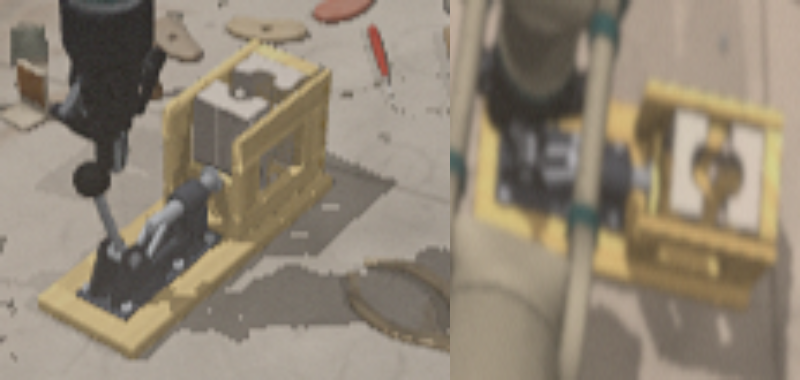

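The push works: the knob, at (92,180) in the left crop, has tilted back and the gap between the halves is smaller. I'll go on.

Emit:
apply_moves:
  xyz:
    - [0,-0.034,0.007]
    - [0,-0.033,0.01]
    - [0,-0.031,0.013]
    - [0,-0.029,0.017]
    - [0,-0.027,0.02]
    - [0,0,0]
  rot:
    - [0,0,0]
    - [0,0,0]
    - [0,0,0]
    - [0,0,0]
    - [0,0,0]
    - [0,0,0]
  hand: [-1,-1,-1,-1,-1,-1]

```text
clock: 23.1
position: [0.5879, -0.0338, 0.1428]
ee_rot: [-0.001, 0.997, -0.082, -0.0]
contact_force: [-0.6, -0.7, 0.8]
width: -0.0002
gripper_force: 0.0
```

```bash
python3 - <<'E'
from h import *
np.set_printoptions(precision=4,suppress=True)
s=status.get_state(); P=s['position']; print(P,s['contact_force'])
ax=np.radians(-99.5); ex=np.array([np.cos(ax),np.sin(ax),0]); O=np.array([.5415,-.31,0])-.123*ex; print((P-O)@ex)
c=cam('side'); np.savez('side3.npz',**c); m=(c['px'].max(2)<40).astype(np.uint8)*255
m[:,:225]=0;m[:,275:]=0;m[:120]=0;m[200:]=0
m=cv2.morphologyEx(m,cv2.MORPH_OPEN,cv2.getStructuringElement(2,(7,7)))
for k in cv2.findContours(m,0,1)[0]: print(cv2.minEnclosingCircle(k),cv2.boundingRect(k))
for q in(.5,.7,.8,.9,1,1.1,1.2,1.536): 
    K=O+ex*(-.104+.11*np.cos(1.396+q))+np.array([0,0,.063+.11*np.sin(1.396+q)]); print(q,K,proj(c,K))
E
```

```text
[ 0.5879 -0.0338  0.1428] [-0.6211 -0.7445  0.7882]
-0.1571154144087315
0.5 [ 0.5848 -0.0514  0.1672] [241.6167 161.5634]
0.7 [ 0.5881 -0.0317  0.1582] [237.3419 167.3456]
0.8 [ 0.5896 -0.0226  0.1522] [235.3886 170.5093]
0.9 [ 0.591  -0.0142  0.1453] [233.5903 173.8053]
1 [ 0.5923 -0.0064  0.1376] [231.969 177.194]
1.1 [0.5935 0.0005 0.1292] [230.5439 180.6347]
1.2 [0.5945 0.0066 0.1201] [229.3315 184.0856]
1.536 [0.5967 0.02   0.0859] [226.9648 195.2249]
```

```bash
python3 - <<'E'
from h import *
c=dict(np.load('side3.npz')); m=(c['px'].max(2)<50).astype(np.uint8)*255
z=np.zeros_like(m); z[140:215,205:270]=m[140:215,205:270]
z=cv2.morphologyEx(z,cv2.MORPH_OPEN,cv2.getStructuringElement(2,(5,5)))
for k in cv2.findContours(z,0,1)[0]: print(cv2.minEnclosingCircle(k),cv2.boundingRect(k))
save('s3.png',cv2.resize(c['px'][110:215,205:345],(800,600),interpolation=cv2.INTER_CUBIC))
E
```

```text
(no output)
```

View pics/s3.png

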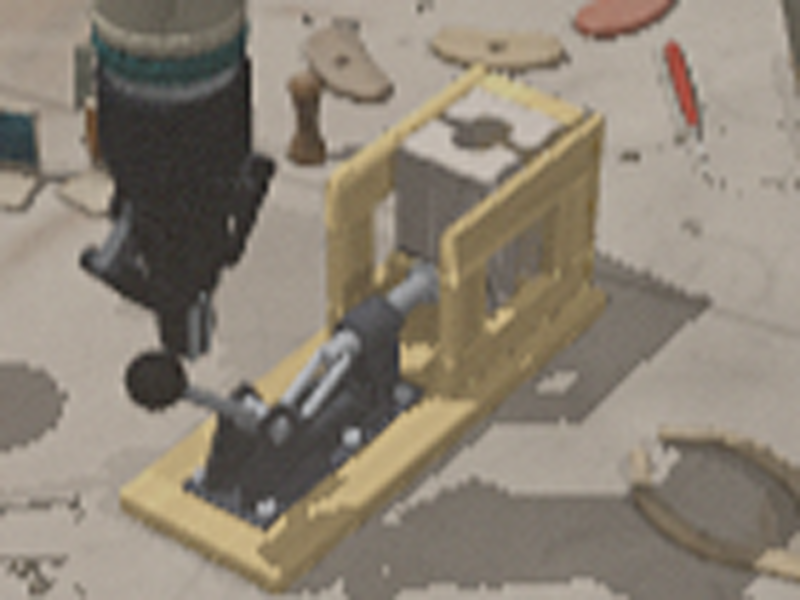

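The knob at (157,380) in the crop puts the lever at about 1.0 rad, and the halves are almost together. Next I'll press the knob down from above.

Emit:
apply_moves:
  xyz:
    - [0,0,-0.1]
    - [0,-0.077,0]
    - [0,0,0.04]
    - [0,-0.022,0.045]
    - [0,-0.022,0.045]
    - [0,-0.015,0.033]
    - [0,-0.015,0.033]
    - [0,0,0]
  rot:
    - [0,0,0]
    - [0,0,0]
    - [0,0,0]
    - [0,0,0]
    - [0,0,0]
    - [0,0,0]
    - [0,0,0]
    - [0,0,0]
  hand: [-1,-1,-1,-1,-1,-1,-1,-1]

```text
clock: 24.15
position: [0.5942, 0.0094, 0.1129]
ee_rot: [0.0, 0.997, -0.082, -0.002]
contact_force: [-0.4, -0.4, -0.6]
width: 0.0
gripper_force: 0.0
```

Emit:
apply_moves:
  xyz:
    - [0,-0.008,0.02]
    - [0,-0.005,0.02]
    - [0,0,0.01]
    - [0,0,0]
  rot:
    - [0,0,0]
    - [0,0,0]
    - [0,0,0]
    - [0,0,0]
  hand: [-1,-1,-1,-1]

```text
clock: 24.65
position: [0.5963, 0.0136, 0.1012]
ee_rot: [-0.0, 0.997, -0.083, 0.001]
contact_force: [-1.6, 0.4, 8.9]
width: -0.0002
gripper_force: 4.5
```

Emit:
apply_moves:
  xyz:
    - [0,0,0.008]
    - [0,0,0.005]
    - [0,0,0]
  rot:
    - [0,0,0]
    - [0,0,0]
    - [0,0,0]
  hand: [-1,-1,-1]

```text
clock: 25.02
position: [0.5964, 0.0137, 0.1006]
ee_rot: [-0.0, 0.997, -0.083, 0.002]
contact_force: [-6.8, 1.1, 26.0]
width: -0.0001
gripper_force: 12.8
```

The lever is on its hard stop, at the locked height. I'll back off and check.

Emit:
apply_moves:
  xyz:
    - [0,0,-0.03]
    - [0,0,-0.1]
    - [0,0,-0.15]
    - [0.1,0.05,-0.2]
    - [0,0.1,-0.15]
    - [0,0.15,-0.1]
    - [0,0.15,0]
    - [0,0,0]
  rot:
    - [0,0,0]
    - [0,0,0]
    - [0,0,0]
    - [0,0,0]
    - [0,0,0]
    - [0,0,0]
    - [0,0,0]
    - [0,0,0]
  hand: [-1,-1,-1,-1,-1,-1,-1,-1]

```text
clock: 26.02
position: [0.6005, -0.126, 0.3091]
ee_rot: [0.001, 0.996, -0.085, -0.0]
contact_force: [-0.4, 0.8, 1.0]
width: 0.0003
gripper_force: 0.0
```

```bash
python3 - <<'E'
from h import *
np.set_printoptions(precision=4,suppress=True)
s=status.get_state(); print(s['position'],s['contact_force'])
c=cam('wrist'); np.savez('w8.npz',**c); 
Q=np.array([.5415,-.31,.138]); print('fixed px',proj(c,Q))
tops(c,.138,150,400,(60,330,60,480))
d=cam('side'); ax=np.radians(-99.5); ex=np.array([np.cos(ax),np.sin(ax),0]); O=np.array([.5415,-.31,0])-.123*ex
for cc in(c,d):
    m=(cc['px'].max(2)<60).astype(np.uint8)*255; m=cv2.morphologyEx(m,cv2.MORPH_OPEN,cv2.getStructuringElement(2,(7,7)))
    for q in(1.4,1.536):
        K=O+ex*(-.104+.11*np.cos(1.396+q))+np.array([0,0,.063+.11*np.sin(1.396+q)]); print(q,proj(cc,K))
    for k in cv2.findContours(m,0,1)[0]:
        (u,v),r=cv2.minEnclosingCircle(k)
        if r<40 and np.hypot(*(proj(cc,K)-(u,v)))<60: print('dark',(u,v),r,cv2.contourArea(k)/(3.14*r*r))
E
```

```text
[ 0.6005 -0.126   0.3091] [-0.3552  0.7522  0.977 ]
fixed px [435.0864 200.0779]
150 [ 475.5 -277.7] [103.4  48.4] 31.3 (361, 242, 63, 57)
150 [ 540.9 -309.8] [33.  58.9] 80.2 (416, 173, 40, 55)
150 [ 547.5 -274.2] [33.1 60. ] 80.3 (382, 172, 38, 56)
150 [ 529.7 -327.4] [303.6  55.8] 1.3 (422, 60, 58, 269)
150 [ 644.8 -286.4] [17.8 79. ] 90.0 (399, 60, 21, 83)
150 [598.5 -90.9] [332.7 248.9] 87.3 (60, 60, 322, 243)
1.4 [131.5071 191.8071]
1.536 [132.4754 188.6326]
1.4 [227.5948 190.8544]
1.536 [226.9648 195.2249]
```

```bash
python3 - <<'E'
from h import *
c=dict(np.load('w8.npz')); g=c['px'].max(2).astype(int)
print(g[160:224:4,100:168:4])
m=np.zeros((384,512),np.uint8); m[150:230,90:165]=(g[150:230,90:165]<75)*255
m=cv2.morphologyEx(m,cv2.MORPH_OPEN,cv2.getStructuringElement(2,(15,15)))
for k in cv2.findContours(m,0,1)[0]: print(cv2.minEnclosingCircle(k),cv2.boundingRect(k))
E
```

```text
[[177 179 178 178 177 178 178 177 176 177 177 178 179 179 182 183 184]
 [177 179 177 179 176 178 178 176 178 177 176 177 179 180 181 181 181]
 [177 178 178 179 178 177 177 177 178 179 178 177 180 181 181 181 182]
 [179 178 179 179 178 178 177 177 179 179 179 180 181 182 182 182 182]
 [178 179 178 178 179 177 170  93  79 119 178 181 181 181 182 183 183]
 [176 178 178 180 179 149  70  72  69  69  69 181 183 181 182 182 182]
 [181 179 180 179 179  68  69  73  71  70  65 105 155 154 157 160 163]
 [183 182 183 183 181  69  72  72  70  67  68 122 183 182 181 179 178]
 [182 182 184 183 182  69  70  69  69  70  67  82 170 174 181 179 174]
 [184 182 183 183 183 130  70  68  70  71  68 170 182 182 181 182 179]
 [182 183 185 182 182 181 150  81  74  91 178 182 180 182 181 181 181]
 [182 182 182 183 183 181 180 181 180 177 182 182 180 182 180 181 179]
 [182 182 183 182 184 181 177 177 178 182 180 181 181 178 178 181 180]
 [178 179 178 175 177 179 180 178 180 180 181 178 178 178 179 180 181]
 [179 179 179 178 180 182 180 182 180 182 180 179 182 180 179 181 180]
 [181 180 178 179 181 181 179 179 179 180 181 180 179 181 182 181 176]]
((135.0, 191.0), 8.602425575256348) (127, 183, 17, 17)
```

```bash
python3 -c "
from h import *
print(job.sign_off())"
```

```text
the job is handed in; nothing more can be done
None
```

I handed the job in: the vase half stands home against the fixed half (centres measured 36.2 mm apart, 36 expected) and the lever is locked over, with its knob within about 1 px of the 1.536 rad position. The other two moulds hadn't moved when last checked, right after the lift. I viewed 11 pictures, one over the limit of 10, and `sign_off` returned no verdict.

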